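Check the balance with the 200 g weight and put the weight away

ROBOT

A 6-joint arm with a two-finger parallel gripper is mounted at the origin on the work surface. World frame = base frame: x ahead of the robot, y to its left, z up, the work surface at z = 0. Lengths are in m, angles in rad, forces in N, time in s.
With the tool pointing down it reaches from about 0.25 to 0.725 m from the base axis. Payload 4 kg.
Tool frame: the origin (TCP) lies on the centre line of the jaws, within the pads' length; the fingertips stand tip_reach ahead of it and the grasp point (between the pads) lies 5 mm behind it (tip_reach is the distance from the TCP to the fingertips, in m); z points along the fingers, y is the direction in which the jaws open and shut (so a half turn about z gives the same grasp; the last joint's range is limited). The gripper opens to 85 mm and grips with 20 to 120 N. Pads are 22 mm wide; open, the fingers measure 114 mm over their backs; the gripper's body (76 mm by 85 mm) begins 54 mm behind the grasp point. The pads swing forward as they close: fully open they stand 13 mm farther back than shut.
Start: joints at [1.297, 0.241, 0.005, 1.335, 0, 1.571], TCP at [0.135, 0.481, 0.206] pointing down, gripper open.
Joint ranges: [-2.72, 2.72], [-1.05, 1.87], [-1.09, 1.28], [-1.99, 2.15], [-1.42, 1.44], [-3.14, 3.14]. Speed limits (rad/s): [2.79, 2.79, 3.14, 3.14, 3.14, 3.14].

INTERFACE

Orientations are given as a unit quaternion [x, y, z, w].
In Python, from workcell import * gives the robot as it stands.
- The arm moves only by the tool arm_command, never from a script. Its arguments are lists of equal length, an entry for each row: "translation": the shift along the tool's x, y, z in cm, a list of three; "turn": the turn about the tool's z in rad; "hand": the closure, from 0 (fully open) to 1 (shut). In form: {"translation": [[x, y, z], ...], "turn": [turn, ...], "hand": [hand, ...]}. A call has 1 to 5 rows; each row is the pose to reach, as a shift and turn from the pose commanded when the call began, along the tool's axes at that moment; what a row does not reach only later rows make up. A row lasts 1/12 s, in which the tool goes at most 41.7 mm and 7.16 degrees, less where a joint would pass 70% of its speed; a pose out of reach is approached as far as the arm can. A call with a gripper value outside its range is refused whole. The fingers move at their own pace and stop on an object; the grip force is fixed at half the most. Time passes only in rows, so rows that repeat a pose let the fingers close. It gives the time, the measured TCP pose, the force and the opening at its end, in the units of the state.
- get_obs(): the state, without advancing time (a new reading comes with each control period).
- camera(name): name is "scene" or "top"; returns (picture, depth): 400x640x3 uint8, red, green, blue; 400x640 float32, m along the optical axis (not along the pixel's ray), 0 where there is no reading.
- camera_info(name): a dict with "mtx" (3x3 intrinsics, pixels), "world_to_cam" (4x4, takes a point from world to camera coordinates). Camera axes: x right, y down, z forward; pixel columns grow to the right and rows downward; lengths in m; the calibration is good to about 2 mm. A picture is of the moment at which its call begins. camera_info takes no time and is no camera call.
- job_done(): hands the job in, once; it reports no verdict.
Trained networks look in the newest picture that a camera, given by its name, has taken for a name from the list of things; names that differ only in an ending like _2 or _b are one class to them, and where a whole thing is asked for, a point or a joint stands for the part that bears it (a point fixed in the world has none). Each returns a list of dicts, best first, with "conf" (0 to 1); they miss things now and then, are a little off and sometimes report something else, mostly with a low value. They report only what shows in the picture. A call takes as long as a camera call.
- search_frame(camera, name): "location" ([row, column] in pixels, amid what is visible of it).
- spot_point(camera, name): "location" ([row, column] in pixels: a listed point, or the origin of a listed thing).
The state is a dict: "clock": time; "joint_pos": joint angles; "joint_vel": joint speeds; "tau": joint torques, N m; "eef_pos": TCP position; "tool_rot": TCP orientation; "ft_force": force on the tool from outside, world axes, zero at the start; "ft_torque": the same for the moment, N m; "grip_width": finger opening in m.
Only numpy, scipy, OpenCV 4.12 (cv2) and the standard library are available. Lean on these libraries where they do the work, as an engineer would, in place of code of your own. Each camera call takes 0.05 s, during which the arm holds its last target. There are 200 camera calls.

TASK

Four steel check weights have come out of the ultrasonic cleaner and stand in its blue drain tray: stand the 200 g one, the second largest, gently upright in the middle of the balance's pan, let go of it, and press the orange calibration key fully down while the weight stands there. Then stand that weight upright in the open wooden case, gently again, and shut the lid fully. Leave the other weights, the beaker and the jar where they are.

Things in the scene. Friction and masses are not known exactly. Their poses are not given: they have to be found in the camera images.
- weight_50: 50 g check weight, the smallest of four, stays in the tray: polished steel cylinder 19 mm across and 20 mm high with a narrower knob (11.8 mm across) on top, 30 mm high in all; origin at the centre of its underside, z up
- weight_100: 100 g check weight, second smallest, stays in the tray: polished steel cylinder 24 mm across and 26 mm high with a narrower knob (14.9 mm across) on top, 38 mm high in all; origin at the centre of its underside, z up
- weight_200: 200 g check weight, second largest of the four look-alikes: the one to use; mass 0.2 kg: polished steel cylinder 30 mm across and 32 mm high with a narrower knob (18.6 mm across) on top, 47 mm high in all; origin at the centre of its underside, z up
- weight_500: 500 g check weight, the largest, stays in the tray: polished steel cylinder 40 mm across and 46 mm high with a narrower knob (24.8 mm across) on top, 66 mm high in all; origin at the centre of its underside, z up
- tray: the ultrasonic cleaner's blue plastic drain tray, 200 x 200 x 22 mm, open on top, walls and floor 4 mm, fixed; the four weights stand upright on its floor in a two-by-two layout about 80 mm apart, sizes in any order; origin at the centre of its underside, its sides along its x and y; may be to the left or the right of the balance
- balance: white top-loading balance, fixed: 200 mm wide (y), about 280 mm long (x from -140 to +140), front with display and key faces its -x (the robot); key deck (x from -140 to -60) is 50 mm high, the body behind it (x from -60 to +140) 72 mm high; origin at the centre of its underside
- pan (a point): centre of the top face of the balance's round steel pan, 120 mm across, rigid, top face 82 mm above the table and 10 mm above the balance's body; 45 mm along the balance's +x from its origin; axes as the balance's
- key_top (a point): centre of the top of the orange round calibration key (24 mm across, in a grey collar 40 mm across) on the balance's front deck, to the left of the display seen from the robot; at rest it stands 71 mm above the table; pressed straight down; z up
- key (a joint): travel of the orange key: 0 at rest, 0.005 m fully down; sprung, about 5 N holds it fully down, comes up by itself
- case: dark wooden weight case, fixed: 120 mm (x) x 140 mm (y) x 60 mm high without the lid, walls and floor 5 mm, blue lining, open on top; origin at the centre of its underside; its lid is hinged along its +x rim (hinge line at x = +60 mm, 60.5 mm above its underside); on the other side of the balance from the tray
- lid_edge (a point): middle of the free edge of the case's lid (a flat plain dark wooden plate 120 x 140 mm, 6 mm thick, with a small brass clasp plate), 120 mm from the hinge line, half way through the thickness; the frame turns with the lid: z is the lid's outer face normal (up when shut), x points from this edge to the hinge
- lid (a joint): angle of the case's lid: 0 shut flat on the case, pi/2 upright, at most 1.9 rad leaning back; starts open; a stiff hinge that stays where it is left, about 1 N at the free edge moves it
- beaker: empty glass beaker, 64 mm across, 85 mm high; a bystander; origin at its underside
- jar: white jar with a green cap, 56 mm across, 70 mm high; a bystander; origin at its underside

How it is judged:
By the outcome, as a careful person would: the job done as asked, in the order asked, and still so for the second after the job is handed in, with the robot touching nothing.
It also fails if it takes over 72 s, if anything falls off the work surface, if the arm or the gripper's body presses on something with over 40 N, if the wrist force passes 120 N, or if a joint passes its speed limit or range.

## Working session

There is one attempt and no reset: what is moved stays moved. The work goes in short steps, Python scripts to look and compute and a tool call to move; the robot and the scene stay as the last step left them, time stands still between calls to the robot, and variables do not carry over. Pictures are saved under pics/ and viewed, about 8 in all and at most 12, crops included, and the job is handed in when it is done.

Besides the shell and the picture viewer there is one more tool, called after "Call:" by a JSON object that holds its "api" and its "payload", one argument or row to a line. arm_command: Moves the arm, as the interface text tells. Its arguments: {"type":"object","properties":{"translation":{"type":"array","items":{"type":"array","items":{"type":"number"}}},"turn":{"type":"array","items":{"type":"number"}},"hand":{"type":"array","items":{"type":"number"}}},"required":["translation","turn","hand"]}

```bash
ls; mkdir -p pics; cat > h.py <<'E'
from workcell import *
import numpy as np, cv2
def px2w(cam,r,c,depth=None,z=None):
    i=camera_info(cam);K=np.array(i["mtx"]);T=np.linalg.inv(np.array(i["world_to_cam"]))
    ray=np.linalg.inv(K)@[c,r,1]
    if z is not None:
        d=T[:3,:3]@ray; s=(z-T[2,3])/d[2]; return T[:3,3]+s*d
    return (T@np.r_[ray*depth,1])[:3]
def cloud(cam,D):
    i=camera_info(cam);K=np.array(i["mtx"]);T=np.linalg.inv(np.array(i["world_to_cam"]))
    r,c=np.mgrid[:400,:640]; P=np.stack([(c-K[0,2])/K[0,0]*D,(r-K[1,2])/K[1,1]*D,D],-1)
    P=P@T[:3,:3].T+T[:3,3]; P[D==0]=np.nan; return P
E
python3 - <<'E'
from h import *
o=get_obs();print({k:np.round(v,3) for k,v in o.items()})
for cam in("scene","top"):
    im,D=camera(cam);cv2.imwrite(f"pics/{cam}0.png",im[:,:,::-1]);np.savez(f"{cam}0.npz",im=im,D=D)
    print(cam,np.round(np.linalg.inv(np.array(camera_info(cam)["world_to_cam"]))[:3,3],3))
    for n in["weight_50","weight_100","weight_200","weight_500","tray","balance","pan","key_top","case","lid_edge","beaker","jar"]:
        d=spot_point(cam,n)[:2]
        print(n,[(np.round(x["location"],1).tolist(),round(x["conf"],2)) for x in d])
E
```

```text
pics
{'clock': np.float64(0.0), 'joint_pos': array([ 1.297,  0.241,  0.004,  1.335, -0.   ,  1.571]), 'joint_vel': array([-0.001, -0.   ,  0.001,  0.   ,  0.001, -0.001]), 'tau': array([ 1.0000e-03, -3.7232e+01,  2.5241e+01,  1.7000e-02,  0.0000e+00,
        0.0000e+00]), 'eef_pos': array([0.135, 0.481, 0.206]), 'tool_rot': array([ 0.136,  0.991, -0.001, -0.   ]), 'ft_force': array([-0.225, -0.582, -0.491]), 'ft_torque': array([ 0.017, -0.047, -0.067]), 'grip_width': np.float64(0.085)}
scene [1.304 0.086 0.743]
weight_50 [([224.4, 219.6], 0.77), ([203.5, 231.7], 0.62)]
weight_100 [([224.4, 219.6], 0.77), ([203.5, 231.7], 0.62)]
weight_200 [([224.4, 219.6], 0.77), ([203.5, 231.7], 0.62)]
weight_500 [([224.4, 219.6], 0.77), ([203.5, 231.7], 0.62)]
tray [([223.8, 220.7], 0.35)]
balance [([236.7, 313.6], 0.91), ([222.9, 217.6], 0.4)]
pan [([224.4, 312.8], 0.65)]
key_top [([193.2, 334.1], 0.64)]
case [([218.0, 423.1], 0.83)]
lid_edge [([185.8, 447.6], 0.7)]
beaker [([269.1, 204.7], 0.57)]
jar [([299.5, 415.1], 0.66)]
top [ 0.428 -0.012  1.401]
weight_50 [([228.3, 395.5], 0.68), ([231.4, 427.3], 0.49)]
weight_100 [([228.3, 395.5], 0.68), ([231.4, 427.3], 0.49)]
weight_200 [([228.3, 395.5], 0.68), ([231.4, 427.3], 0.49)]
weight_500 [([228.3, 395.5], 0.68), ([231.4, 427.3], 0.49)]
tray [([248.7, 407.1], 0.68)]
balance [([220.0, 312.3], 0.84)]
pan [([203.5, 310.2], 0.81)]
key_top [([254.2, 288.9], 0.46)]
case [([254.6, 203.7], 0.73)]
lid_edge [([215.8, 188.9], 0.96), ([222.8, 309.9], 0.27)]
beaker [([173.5, 393.3], 0.88), ([257.7, 394.3], 0.69)]
jar [([166.2, 221.6], 0.65), ([221.0, 311.8], 0.6)]
```

```bash
python3 - <<'E'
from h import *
for cam,b in(("scene",(150,320,170,500)),("top",(130,310,150,460))):
    im=cv2.imread(f"pics/{cam}0.png")[b[0]:b[1],b[2]:b[3]]
    cv2.imwrite(f"pics/{cam}0c.png",cv2.resize(im,None,fx=2.4,fy=2.4,interpolation=cv2.INTER_CUBIC))
z=np.load("top0.npz");P=cloud("top",z["D"])
i=camera_info("top");print(np.round(i["world_to_cam"],3).tolist(),i["mtx"])
sub=P[215:290,365:450]; m=(sub[...,2]>0.026)&(sub[...,2]<0.1)
n,l,s,c=cv2.connectedComponentsWithStats(m.astype(np.uint8))
for k in range(1,n):
    if s[k,4]>8:
        q=sub[l==k];print(s[k].tolist(),np.round(np.median(q,0),3),np.round(q.min(0),3),np.round(q.max(0),3))
for nm,r,c,zz in [("pan",203.5,310.2,.082),("key",254.2,288.9,.071),("tray",248.7,407.1,0),("bal",220,312.3,0),("case",254.6,203.7,0)]: print(nm,px2w("top",r,c,z=zz).round(3))
for nm,r,c,zz in [("pan",224.4,312.8,.082),("key",193.2,334.1,.071),("bal",236.7,313.6,0),("case",218,423.1,0)]: print("s",nm,px2w("scene",r,c,z=zz).round(3))
print(P[216,189].round(3), np.load("scene0.npz")["D"][186,448], cloud("scene",np.load("scene0.npz")["D"])[188,448].round(3))
E
```

```text
[[0.014, -1.0, 0.016, -0.04], [-0.991, -0.016, -0.13, 0.607], [0.131, -0.014, -0.991, 1.333], [0.0, 0.0, 0.0, 1.0]] [[505.83103499   0.         317.76363327]
 [  0.         505.83103499 211.18903209]
 [  0.           0.           1.        ]]
[27, 6, 16, 15, 190] [ 0.562 -0.25   0.054] [ 0.545 -0.272  0.027] [ 0.583 -0.234  0.077]
[63, 14, 5, 6, 20] [ 0.558 -0.339  0.033] [ 0.551 -0.345  0.027] [ 0.565 -0.334  0.038]
[27, 39, 9, 9, 61] [ 0.484 -0.243  0.034] [ 0.473 -0.255  0.026] [ 0.495 -0.233  0.05 ]
[56, 41, 11, 11, 101] [ 0.476 -0.323  0.041] [ 0.463 -0.339  0.028] [ 0.49  -0.311  0.063]
pan [ 0.622 -0.011  0.082]
key [0.488 0.043 0.071]
tray [ 0.511 -0.281  0.   ]
bal [ 0.588 -0.017  0.   ]
case [0.487 0.28  0.   ]
s pan [ 0.622 -0.005  0.082]
s key [0.489 0.033 0.071]
s bal [ 0.582 -0.009  0.   ]
s case [0.478 0.272 0.   ]
[0.573 0.283 0.177] 0.90182483 [0.572 0.289 0.179]
```

View pics/scene0c.png

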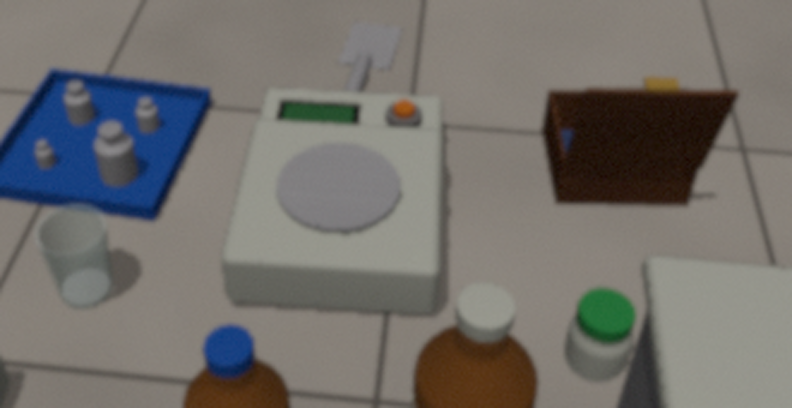

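View pics/top0c.png

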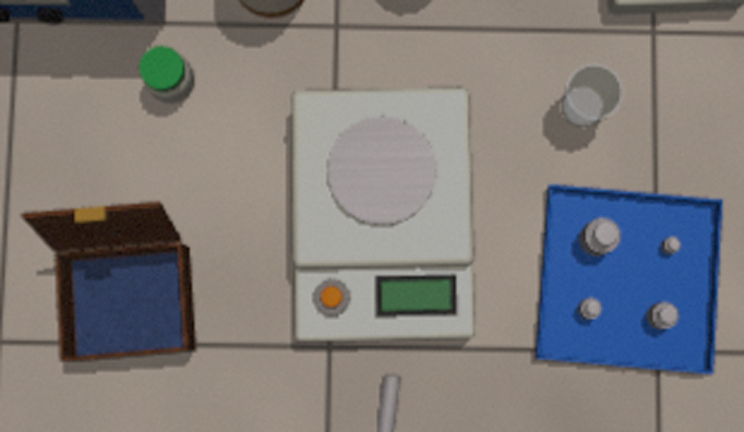

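```bash
python3 - <<'E'
from h import *
import workcell
print([ (k,getattr(workcell,k)) for k in dir(workcell) if 'tip' in k.lower()], [k for k in dir(workcell) if k[0]!='_'])
for cam in("top","scene"):
    d=np.load(f"{cam}0.npz");im=d["im"];P=cloud(cam,d["D"]);hsv=cv2.cvtColor(im,cv2.COLOR_RGB2HSV)
    o=(hsv[...,0]>5)&(hsv[...,0]<20)&(hsv[...,1]>170)&(hsv[...,2]>140)
    o&=(P[...,0]>.4)&(P[...,0]<.56)&(abs(P[...,1])<.12)
    r,c=np.nonzero(o);print(cam,"key",len(r),px2w(cam,r.mean(),c.mean(),z=.07).round(4),np.median(P[o],0).round(3))
    pm=(abs(P[...,2]-.083)<.006)&(abs(P[...,0]-.62)<.09)&(abs(P[...,1])<.1)
    r,c=np.nonzero(pm); (cx,cy),rad=cv2.minEnclosingCircle(P[pm][:,:2].astype(np.float32)); print("pan",pm.sum(),P[pm].mean(0).round(4),cx,cy,rad)
    for z0 in(.03,.044):
        w=(P[...,2]>z0)&(P[...,2]<.07)&(np.hypot(P[...,0]-.476,P[...,1]+.323)<.03)
        r,c=np.nonzero(w);print("w",w.sum(),P[w].mean(0).round(4),P[w].min(0).round(3),P[w].max(0).round(3),px2w(cam,r.mean(),c.mean(),z=.05).round(4))
    b=cv2.inRange(hsv,(100,120,40),(130,255,255))>0
    for nm,reg in(("tray",P[...,1]<-.15),("lining",(P[...,1]>.15)&(P[...,0]<.6))):
        q=P[b&reg&(P[...,0]>.35)&(P[...,0]<.68)][:,:2].astype(np.float32)
        if len(q)>50: print(nm,len(q),cv2.minAreaRect(q),np.median(P[b&reg&(P[...,0]>.35)&(P[...,0]<.68)],0).round(3))
d=np.load("top0.npz");P=cloud("top",d["D"])
# balance yaw via body top
m=(abs(P[...,2]-.074)<.008)&(abs(P[...,0]-.6)<.15)&(abs(P[...,1])<.14); print("bal",cv2.minAreaRect(P[m][:,:2].astype(np.float32)))
m=(P[...,2]>.07)&(P[...,2]<.2)&(abs(P[...,0]-.55)<.09)&(abs(P[...,1]-.28)<.12)
d2=np.load("scene0.npz");P2=cloud("scene",d2["D"])
for Q,nm in((P,"top"),(P2,"scene")):
    m=(Q[...,2]>.07)&(Q[...,2]<.2)&(abs(Q[...,0]-.55)<.09)&(abs(Q[...,1]-.28)<.12);q=Q[m]
    A=np.c_[q[:,1],q[:,2],np.ones(len(q))];s=np.linalg.lstsq(A,q[:,0],rcond=None)[0]
    print("lid",nm,len(q),"x=%.3f y+%.3f z+%.3f"%tuple(s),q.min(0).round(3),q.max(0).round(3))
m=(abs(P[...,2]-.06)<.008)&(abs(P[...,0]-.487)<.1)&(abs(P[...,1]-.28)<.09);print("caserim",m.sum(),cv2.minAreaRect(P[m][:,:2].astype(np.float32)))
E
```

```text
[('tip_reach', 0.014)] ['Unreachable', 'camera', 'camera_info', 'get_obs', 'job_done', 'search_frame', 'spot_point', 'tip_reach']
top key 51 [0.4906 0.0462 0.07  ] [0.491 0.046 0.072]
pan 1689 [ 0.628  -0.0066  0.0822] 0.6266274452209473 -0.0037731388583779335 0.12434662133455276
w 98 [ 0.476  -0.3238  0.0432] [ 0.463 -0.339  0.031] [ 0.49  -0.311  0.063] [ 0.4758 -0.3223  0.05  ]
w 39 [ 0.4763 -0.3263  0.0517] [ 0.468 -0.336  0.047] [ 0.484 -0.318  0.063] [ 0.4764 -0.3267  0.05  ]
tray 5033 ((0.5271173119544983, -0.4602324962615967), (0.21913708746433258, 0.556710958480835), 2.8331830501556396) [ 0.518 -0.301  0.005]
lining 1579 ((0.4921538531780243, 0.47330373525619507), (0.513107180595398, 0.1149107962846756), 87.29546356201172) [0.511 0.616 0.079]
scene key 21 [0.4913 0.0438 0.07  ] [0.495 0.044 0.073]
pan 1529 [ 0.633  -0.0092  0.0834] 0.6199884414672852 -0.018349023535847664 0.07341618090867996
w 102 [ 0.481  -0.3282  0.0421] [ 0.466 -0.345  0.031] [ 0.493 -0.315  0.056] [ 0.4903 -0.3236  0.05  ]
w 32 [ 0.4781 -0.3295  0.0521] [ 0.466 -0.339  0.047] [ 0.487 -0.322  0.056] [ 0.4756 -0.3308  0.05  ]
tray 3439 ((0.525888204574585, -0.44356292486190796), (0.22104348242282867, 0.5158690810203552), 2.152801036834717) [ 0.531 -0.309  0.007]
lining 677 ((0.5064340233802795, 0.47279003262519836), (0.4998808801174164, 0.07522933185100555), 85.38455963134766) [0.522 0.657 0.082]
bal ((0.5995290875434875, -0.007176585495471954), (0.24811287224292755, 0.19945397973060608), 2.3245019912719727)
lid top 937 x=-0.101 y+0.211 z+0.558 [0.537 0.215 0.07 ] [0.579 0.356 0.189]
lid scene 1977 x=-0.099 y+0.193 z+0.564 [0.541 0.211 0.07 ] [0.579 0.353 0.186]
caserim 448 ((0.48325422406196594, 0.27817076444625854), (0.12190326303243637, 0.140821173787117), 5.728487014770508)
```

Call:
{"api": "arm_command", "payload": {
  "translation": [
    [-2.5, -3.1, 0],
    [-5, -6.2, 0],
    [-7.5, -9.3, 0],
    [-10, -12.4, 0],
    [-12.5, -15.5, 0]
  ],
  "turn": [-0.1, -0.2, -0.273, -0.273, -0.273],
  "hand": [0, 0, 0, 0.2, 0.3]
}}

```text
clock: 1.72
eef_pos: [0.2138, 0.2967, 0.2064]
tool_rot: [-0.0, 1.0, 0.0, 0.0]
ft_force: [0.9, 0.3, -0.2]
grip_width: 0.0639
```

```bash
python3 - <<'E'
from h import *
d=np.load("top0.npz")
# pan circle fit in image by ellipse on gray edges
g=cv2.cvtColor(d["im"],cv2.COLOR_RGB2GRAY).astype(float)
P=cloud("top",d["D"]); hsv=cv2.cvtColor(d["im"],cv2.COLOR_RGB2HSV)
print(d["im"][201,309],d["im"][225,280])
m=(np.hypot(P[...,0]-.626,P[...,1]+.008)<.08)&(d["im"][...,1].astype(int)-d["im"][...,0]<-4)
m=cv2.morphologyEx(m.astype(np.uint8),cv2.MORPH_OPEN,np.ones((3,3)))
n,l,s,c=cv2.connectedComponentsWithStats(m);k=1+s[1:,4].argmax();print(s[k],c[k],px2w("top",c[k][1],c[k][0],z=.082))
E
```

```text
[162 156 155] [169 169 162]
[ 287  179   44   44 1456] [308.4010989  200.33653846] [ 0.63021514 -0.00576151  0.082     ]
```

Call:
{"api": "arm_command", "payload": {
  "translation": [
    [-1.55, -3.7, 0],
    [-3.1, -7.4, 0],
    [-4.65, -11.1, 0],
    [-6.2, -14.8, 0],
    [-7.75, -18.5, 0]
  ],
  "turn": [0, 0, 0, 0, 0],
  "hand": [0.3, 0.3, 0.3, 0.3, 0.3]
}}

```text
clock: 2.13
eef_pos: [0.2912, 0.1116, 0.2068]
tool_rot: [-0.0, 1.0, 0.0, 0.001]
ft_force: [1.1, 0.0, -0.1]
grip_width: 0.0597
```

Call:
{"api": "arm_command", "payload": {
  "translation": [
    [-1.55, -3.7, 0],
    [-3.1, -7.4, 0],
    [-4.65, -11.1, 0],
    [-6.2, -14.8, 0],
    [-7.75, -18.5, 0]
  ],
  "turn": [0, 0, 0, 0, 0],
  "hand": [0.3, 0.3, 0.3, 0.3, 0.3]
}}

```text
clock: 2.55
eef_pos: [0.3687, -0.074, 0.2068]
tool_rot: [0.001, 1.0, -0.0, 0.001]
ft_force: [1.2, 0.5, -0.7]
grip_width: 0.0595
```

Call:
{"api": "arm_command", "payload": {
  "translation": [
    [-1.55, -3.7, 0],
    [-3.1, -7.4, 1],
    [-4.65, -11.1, 2],
    [-6.2, -14.8, 4],
    [-7.75, -18.5, 6]
  ],
  "turn": [0, 0, 0, 0, 0],
  "hand": [0.3, 0.3, 0.3, 0.3, 0.3]
}}

```text
clock: 2.97
eef_pos: [0.4445, -0.2542, 0.1491]
tool_rot: [0.001, 1.0, -0.001, 0.001]
ft_force: [0.8, -0.1, 0.6]
grip_width: 0.06
```

Call:
{"api": "arm_command", "payload": {
  "translation": [
    [-1.5, -3.5, 0],
    [-3.1, -7.1, 1],
    [-3.1, -7.1, 4],
    [-3.1, -7.1, 5],
    [-3.1, -7.1, 5]
  ],
  "turn": [0, 0, 0, 0, 0],
  "hand": [0.3, 0.3, 0.3, 0.3, 0.3]
}}

```text
clock: 3.38
eef_pos: [0.4717, -0.3212, 0.0954]
tool_rot: [0.001, 1.0, 0.002, -0.003]
ft_force: [-1.1, 0.6, -0.8]
grip_width: 0.0599
```

```bash
python3 - <<'E'
from h import *
print(get_obs()["eef_pos"])
ims=[]
for cam,b in(("scene",(150,260,165,275)),("top",(190,300,360,470))):
    im,D=camera(cam);ims.append(cv2.resize(im[b[0]:b[1],b[2]:b[3],::-1],None,fx=3.6,fy=3.6,interpolation=cv2.INTER_CUBIC))
cv2.imwrite("pics/a.png",np.hstack(ims))
E
```

```text
[ 0.47166191 -0.32115508  0.09540181]
```

View pics/a.png

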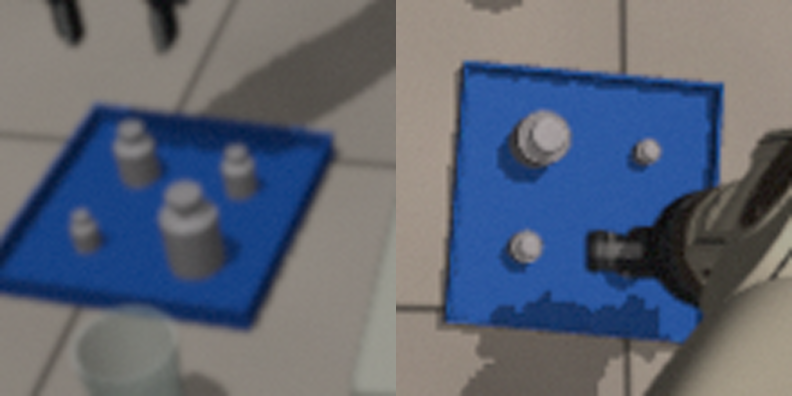

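```bash
python3 - <<'E'
from h import *
i=camera_info("scene");K=np.array(i["mtx"]);W=np.array(i["world_to_cam"])
for p in([.472,-.291,.0814],[.472,-.351,.0814],[.477,-.3275,.051],[.477,-.3275,.004]):
    q=K@(W@np.r_[p,1])[:3];q=q[:2]/q[2];print(p,((q-[165,150])*3.6).round())
o=get_obs();print(o["eef_pos"],o["joint_vel"].round(3))
E
```

```text
[0.472, -0.291, 0.0814] [174.  96.]
[0.472, -0.351, 0.0814] [96. 90.]
[0.477, -0.3275, 0.051] [132. 129.]
[0.477, -0.3275, 0.004] [143. 176.]
[ 0.47379061 -0.32169235  0.09924945] [ 0.009 -0.033  0.026 -0.001 -0.    -0.001]
```

```bash
python3 - <<'E'
from h import *
im,D=camera("scene");P=cloud("scene",D)
o=get_obs();print(o["eef_pos"])
for n in range(150,186,3):
    print(n,[tuple((P[n,c]*1000).round().astype(int)) if np.isfinite(P[n,c,0]) else None for c in(180,184,188,196,206,210,214)])
cv2.imwrite("pics/b.png",cv2.resize(im[90:240,130:280,::-1],None,fx=4,fy=4,interpolation=cv2.INTER_CUBIC))
E
```

```text
[ 0.47462682 -0.32201581  0.10035961]
150 [(np.int64(485), np.int64(-358), np.int64(169)), (np.int64(474), np.int64(-354), np.int64(162)), (np.int64(245), np.int64(-461), np.int64(3)), (np.int64(242), np.int64(-436), np.int64(3)), (np.int64(485), np.int64(-290), np.int64(174)), (np.int64(481), np.int64(-281), np.int64(172)), (np.int64(484), np.int64(-270), np.int64(175))]
153 [(np.int64(487), np.int64(-360), np.int64(161)), (np.int64(474), np.int64(-356), np.int64(152)), (np.int64(261), np.int64(-456), np.int64(2)), (np.int64(264), np.int64(-427), np.int64(7)), (np.int64(485), np.int64(-292), np.int64(165)), (np.int64(484), np.int64(-282), np.int64(165)), (np.int64(249), np.int64(-374), np.int64(1))]
156 [(np.int64(482), np.int64(-364), np.int64(148)), (np.int64(483), np.int64(-353), np.int64(150)), (np.int64(278), np.int64(-449), np.int64(3)), (np.int64(276), np.int64(-423), np.int64(4)), (np.int64(484), np.int64(-294), np.int64(155)), (np.int64(481), np.int64(-285), np.int64(154)), (np.int64(267), np.int64(-368), np.int64(2))]
159 [(np.int64(297), np.int64(-468), np.int64(2)), (np.
[... 2202 characters left out ...]
t64(372), np.int64(-335), np.int64(1))]
180 [(np.int64(401), np.int64(-428), np.int64(3)), (np.int64(398), np.int64(-418), np.int64(1)), (np.int64(400), np.int64(-404), np.int64(4)), (np.int64(418), np.int64(-370), np.int64(21)), (np.int64(419), np.int64(-339), np.int64(25)), (np.int64(416), np.int64(-329), np.int64(24)), (np.int64(386), np.int64(-330), np.int64(1))]
183 [(np.int64(412), np.int64(-424), np.int64(1)), (np.int64(414), np.int64(-411), np.int64(3)), (np.int64(437), np.int64(-386), np.int64(24)), (np.int64(415), np.int64(-374), np.int64(8)), (np.int64(417), np.int64(-342), np.int64(13)), (np.int64(420), np.int64(-329), np.int64(16)), (np.int64(421), np.int64(-316), np.int64(18))]
```

View pics/b.png

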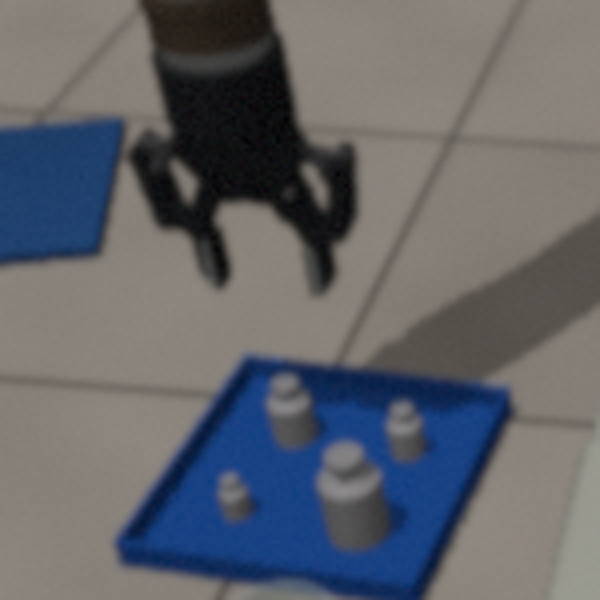

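Call:
{"api": "arm_command", "payload": {
  "translation": [
    [-0.2, -0.5, 0.5],
    [-0.2, -0.5, 1.5],
    [-0.2, -0.5, 2.5],
    [-0.2, -0.5, 3],
    [-0.2, -0.5, 3]
  ],
  "turn": [0, 0, 0, 0, 0],
  "hand": [0.3, 0.3, 0.3, 0.3, 0.3]
}}

```text
clock: 3.95
eef_pos: [0.4751, -0.3265, 0.0673]
tool_rot: [0.0, 1.0, 0.001, -0.002]
ft_force: [-0.2, -0.3, -0.1]
grip_width: 0.0596
```

```bash
cat >> h.py <<'E'
def tips(cam="scene",r=.07,zmin=.055):
    im,D=camera(cam);P=cloud(cam,D);e=get_obs()["eef_pos"]
    m=(abs(P[...,1]-e[1])<r)&(abs(P[...,0]-e[0])<.03)&(P[...,2]>zmin)&(P[...,2]<e[2]+.07)&(im.max(-1)<90)
    q=P[m];lo=np.sort(q[:,2])[:10];s=q[q[:,2]<lo[-1]+.015]
    a=s[s[:,1]<e[1]];b=s[s[:,1]>=e[1]]
    print("eef",e.round(4),"w",get_obs()["grip_width"],"tip z",lo.round(3),"R",np.median(a,0).round(3),"L",np.median(b,0).round(3)); return im
E
python3 - <<'E'
from h import *
im=tips();cv2.imwrite("pics/c.png",cv2.resize(im[90:240,130:280,::-1],None,fx=4,fy=4,interpolation=cv2.INTER_CUBIC))
E
```

```text
eef [ 0.4755 -0.3269  0.068 ] w 0.05983778290990323 tip z [0.101 0.102 0.102 0.103 0.104 0.104 0.104 0.104 0.105 0.105] R [ 0.482 -0.36   0.112] L [ 0.483 -0.292  0.113]
```

View pics/c.png

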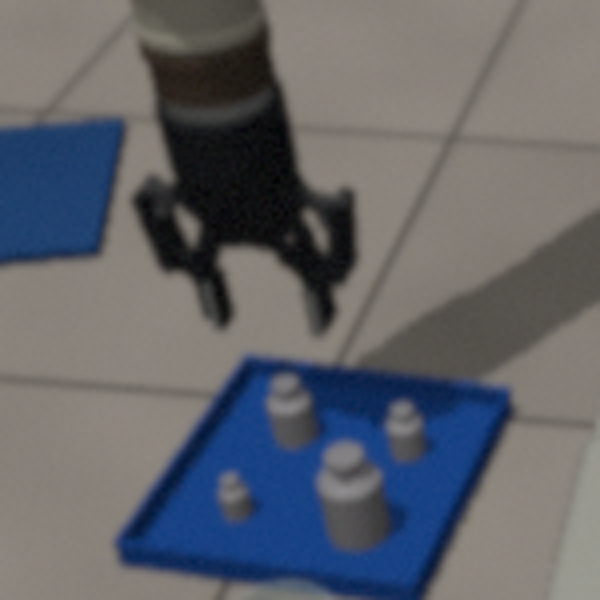

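Call:
{"api": "arm_command", "payload": {
  "translation": [
    [-0.2, -0.1, 0.7],
    [-0.2, -0.1, 1.5],
    [-0.2, -0.1, 2.3],
    [-0.2, -0.1, 3],
    [-0.2, -0.1, 3]
  ],
  "turn": [0, 0, 0, 0, 0],
  "hand": [0.3, 0.3, 0.3, 0.3, 0.3]
}}

```text
clock: 4.42
eef_pos: [0.4771, -0.3277, 0.0369]
tool_rot: [0.0, 1.0, 0.001, -0.002]
ft_force: [-1.8, -0.9, -0.0]
grip_width: 0.0596
```

```bash
python3 - <<'E'
from h import *
im=tips();cv2.imwrite("pics/d.png",cv2.resize(im[130:240,150:280,::-1],None,fx=4,fy=4,interpolation=cv2.INTER_CUBIC))
print(get_obs()["ft_force"])
E
```

```text
eef [ 0.4774 -0.328   0.0378] w 0.05950598114425848 tip z [0.068 0.068 0.071 0.071 0.071 0.072 0.072 0.072 0.072 0.073] R [ 0.484 -0.361  0.08 ] L [ 0.485 -0.293  0.08 ]
[0.08145867 0.48261315 0.64277394]
```

View pics/d.png

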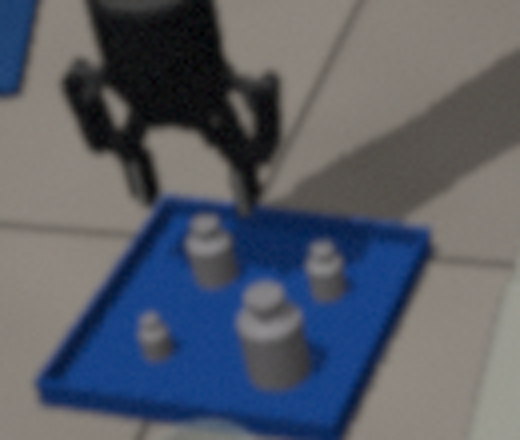

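Call:
{"api": "arm_command", "payload": {
  "translation": [
    [0, 0, 1],
    [0, 0, 2],
    [0, 0, 3],
    [0, 0, 4],
    [0, 0, 4]
  ],
  "turn": [0, 0, 0, 0, 0],
  "hand": [0.3, 0.3, 0.3, 0.3, 0.3]
}}

```text
clock: 4.88
eef_pos: [0.4765, -0.3274, -0.0038]
tool_rot: [0.0, 1.0, 0.001, -0.002]
ft_force: [0.2, 0.3, -1.2]
grip_width: 0.0591
```

```bash
python3 - <<'E'
from h import *
im=tips(zmin=.029);im2,D=camera("top")
a=cv2.resize(im[130:240,150:280,::-1],None,fx=3,fy=3,interpolation=cv2.INTER_CUBIC)
b=cv2.resize(im2[200:310,360:490,::-1],None,fx=3,fy=3,interpolation=cv2.INTER_CUBIC)
cv2.imwrite("pics/e.png",np.hstack([a,b]))
print(get_obs()["ft_force"])
E
```

```text
eef [ 0.477  -0.3277 -0.0027] w 0.05959743356731536 tip z [0.029 0.029 0.029 0.029 0.029 0.03  0.03  0.03  0.03  0.031] R [ 0.485 -0.36   0.039] L [ 0.484 -0.3    0.038]
[-0.22994412 -0.18417165 -0.04374269]
```

View pics/e.png

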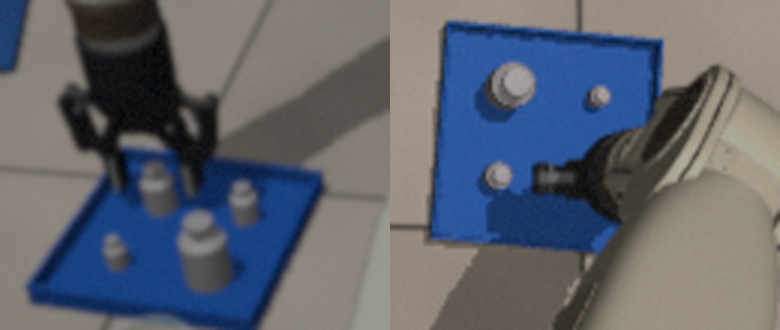

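Call:
{"api": "arm_command", "payload": {
  "translation": [
    [0, 0, 0.5],
    [0, 0, 1],
    [0, 0, 1.4],
    [0, 0, 1.4]
  ],
  "turn": [0, 0, 0, 0],
  "hand": [0.3, 0.3, 0.3, 0.3]
}}

```text
clock: 5.32
eef_pos: [0.4779, -0.3282, -0.0157]
tool_rot: [0.0, 1.0, 0.0, -0.001]
ft_force: [0.1, -1.3, -0.8]
grip_width: 0.0599
```

Call:
{"api": "arm_command", "payload": {
  "translation": [
    [0, 0, 0],
    [0, 0, 0],
    [0, 0, 0],
    [0, 0, 0],
    [0, 0, 0]
  ],
  "turn": [0, 0, 0, 0, 0],
  "hand": [0.45, 0.6, 0.7, 0.8, 1]
}}

```text
clock: 5.73
eef_pos: [0.4789, -0.3288, -0.0142]
tool_rot: [0.0, 1.0, -0.0, 0.0]
ft_force: [0.1, -0.0, 2.7]
grip_width: 0.0278
```

Call:
{"api": "arm_command", "payload": {
  "translation": [
    [0, 0, 0],
    [0, 0, 0],
    [0, 0, 0]
  ],
  "turn": [0, 0, 0],
  "hand": [1, 1, 1]
}}

```text
clock: 5.98
eef_pos: [0.4788, -0.3288, -0.0142]
tool_rot: [0.0, 1.0, -0.0, 0.0]
ft_force: [0.7, 0.5, 4.7]
grip_width: 0.028
```

Call:
{"api": "arm_command", "payload": {
  "translation": [
    [0, 0, -0.5],
    [0, 0, -1.5],
    [0, 0, -3.5],
    [0, 0, -6],
    [0, 0, -9]
  ],
  "turn": [0, 0, 0, 0, 0],
  "hand": [1, 1, 1, 1, 1]
}}

```text
clock: 6.4
eef_pos: [0.4767, -0.3276, 0.0745]
tool_rot: [0.0, 1.0, 0.001, -0.002]
ft_force: [0.7, -1.0, -2.1]
grip_width: 0.0282
```

Call:
{"api": "arm_command", "payload": {
  "translation": [
    [0, 0, -2],
    [0, 0, -4],
    [0, 0, -4],
    [0, 0, -4]
  ],
  "turn": [0, 0, 0, 0],
  "hand": [1, 1, 1, 1]
}}

```text
clock: 6.73
eef_pos: [0.479, -0.3292, 0.1163]
tool_rot: [0.0, 1.0, -0.001, 0.001]
ft_force: [-0.2, -0.2, -2.3]
grip_width: 0.0284
```

```bash
cat >> h.py <<'E'
def weight(cam="scene"):
    im,D=camera(cam);P=cloud(cam,D);e=get_obs()["eef_pos"];h=cv2.cvtColor(im,cv2.COLOR_RGB2HSV)
    m=(np.hypot(P[...,0]-e[0]-.005,P[...,1]-e[1])<.022)&(P[...,2]<e[2]+.035)&(P[...,2]>e[2]-.03)
    q=P[m];print("eef",e.round(4),"n",m.sum(),"med",np.median(q,0).round(4),"z 2-98%",np.percentile(q[:,2],[1,5,50,95,99]).round(3),"y",np.percentile(q[:,1],[2,98]).round(3))
    return im
E
python3 - <<'E'
from h import *
o=get_obs();print(o["eef_pos"],o["grip_width"],o["ft_force"])
im=weight();tips(zmin=.09);cv2.imwrite("pics/f.png",cv2.resize(im[80:230,130:280,::-1],None,fx=4,fy=4,interpolation=cv2.INTER_CUBIC))
E
```

```text
[ 0.47904696 -0.329183    0.11627107] 0.028394839349671592 [-0.19379541 -0.23289381 -2.25366875]
eef [ 0.478  -0.3284  0.1146] n 52 med [ 0.4887 -0.3271  0.1438] z 2-98% [0.137 0.137 0.144 0.149 0.149] y [-0.345 -0.31 ]
eef [ 0.4774 -0.328   0.1137] w 0.02827657447331835 tip z [0.138 0.139 0.139 0.139 0.14  0.14  0.141 0.142 0.142 0.142] R [ 0.488 -0.342  0.151] L [ 0.487 -0.318  0.15 ]
```

View pics/f.png

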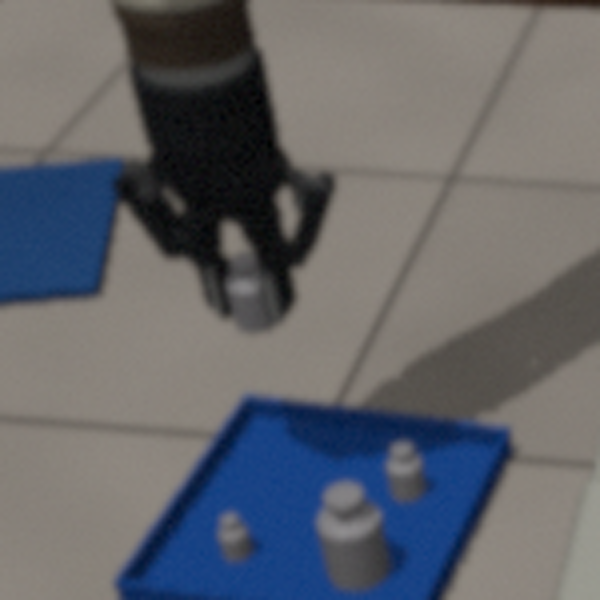

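Call:
{"api": "arm_command", "payload": {
  "translation": [
    [-0.8, 1.6, 0],
    [-2.4, 5.1, 0],
    [-4.1, 8.7, 0],
    [-5.8, 12.3, 0],
    [-7.5, 16, 0]
  ],
  "turn": [0, 0, 0, 0, 0],
  "hand": [1, 1, 1, 1, 1]
}}

```text
clock: 7.25
eef_pos: [0.5524, -0.1671, 0.1128]
tool_rot: [0.001, 1.0, 0.001, -0.002]
ft_force: [1.5, 0.5, -1.6]
grip_width: 0.0285
```

Call:
{"api": "arm_command", "payload": {
  "translation": [
    [-1.6, 3.5, 0],
    [-3.2, 7, 0],
    [-4.8, 10.5, 0],
    [-6.4, 14, 0],
    [-7.4, 16, 0]
  ],
  "turn": [0, 0, 0, 0, 0],
  "hand": [1, 1, 1, 1, 1]
}}

```text
clock: 7.67
eef_pos: [0.6274, -0.0045, 0.1125]
tool_rot: [-0.001, 1.0, 0.001, -0.002]
ft_force: [0.5, -0.6, -1.9]
grip_width: 0.0281
```

Call:
{"api": "arm_command", "payload": {
  "translation": [
    [0, 0, 1],
    [0, 0, 2],
    [0, 0, 3],
    [0, 0, 3]
  ],
  "turn": [0, 0, 0, 0],
  "hand": [1, 1, 1, 1]
}}

```text
clock: 8.0
eef_pos: [0.6241, -0.0099, 0.0806]
tool_rot: [0.001, 1.0, -0.0, -0.004]
ft_force: [0.6, -0.4, -2.3]
grip_width: 0.028
```

```bash
python3 - <<'E'
from h import *
weight();tips(zmin=.095);o=get_obs();print(o["eef_pos"],o["ft_force"],o["tool_rot"])
E
```

```text
eef [ 0.6249 -0.0101  0.0821] n 254 med [ 0.6335 -0.0097  0.0841] z 2-98% [0.081 0.082 0.084 0.115 0.116] y [-0.03   0.009]
eef [ 0.6261 -0.0102  0.0836] w 0.028059082627889868 tip z [0.101 0.102 0.102 0.102 0.102 0.103 0.104 0.104 0.104 0.104] R [ 0.635 -0.021  0.112] L [ 0.635 -0.003  0.113]
[ 0.62605218 -0.01017621  0.08360153] [ 0.02632131 -0.01902657 -1.76595932] [ 1.42759366e-03  9.99997336e-01 -6.21266563e-05 -1.81279755e-03]
```

Call:
{"api": "arm_command", "payload": {
  "translation": [
    [-0.1, 0.2, 0.4],
    [-0.2, 0.3, 0.8],
    [-0.2, 0.3, 1.0],
    [-0.2, 0.3, 1.2],
    [-0.2, 0.3, 1.2]
  ],
  "turn": [0, 0, 0, 0, 0],
  "hand": [1, 1, 1, 1, 1]
}}

```text
clock: 8.52
eef_pos: [0.6294, -0.0059, 0.0729]
tool_rot: [0.0, 1.0, 0.0, -0.0]
ft_force: [0.8, 0.1, -2.6]
grip_width: 0.0281
```

```bash
python3 - <<'E'
from h import *
im=tips(zmin=.089);o=get_obs();print(o["eef_pos"],o["ft_force"],o["tool_rot"])
im2,_=camera("scene")
cv2.imwrite("pics/g.png",cv2.resize(im2[120:270,250:400,::-1],None,fx=4,fy=4,interpolation=cv2.INTER_CUBIC))
E
```

```text
eef [ 0.6295 -0.0058  0.0731] w 0.028362945961086586 tip z [0.092 0.092 0.093 0.093 0.094 0.094 0.094 0.094 0.094 0.094] R [ 0.64  -0.016  0.103] L [0.639 0.002 0.103]
[ 0.62952805 -0.0058465   0.07307735] [-0.21648085  0.26558444 -2.04181311] [ 4.34199406e-04  9.99999891e-01 -1.81453337e-05 -1.70770001e-04]
```

View pics/g.png

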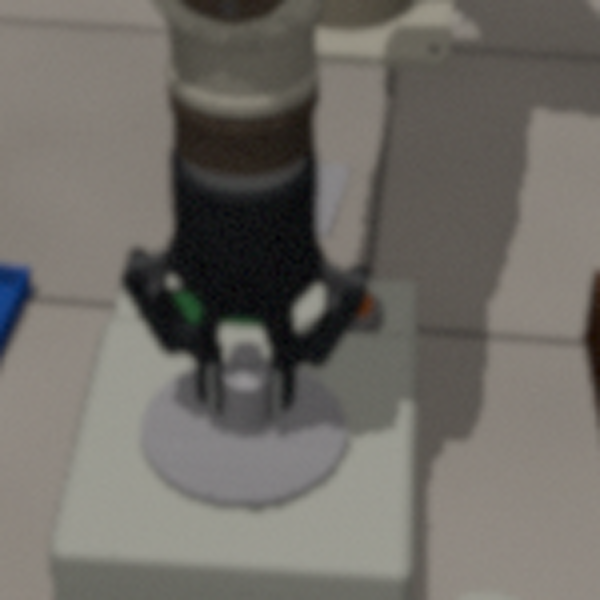

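Call:
{"api": "arm_command", "payload": {
  "translation": [
    [0, 0, 0.1],
    [0, 0, 0.2],
    [0, 0, 0.3],
    [0, 0, 0.4],
    [0, 0, 0.5]
  ],
  "turn": [0, 0, 0, 0, 0],
  "hand": [1, 1, 1, 1, 1]
}}

```text
clock: 9.03
eef_pos: [0.6297, -0.0057, 0.0681]
tool_rot: [0.0, 1.0, 0.0, -0.0]
ft_force: [-0.5, -0.3, -1.9]
grip_width: 0.0281
```

Call:
{"api": "arm_command", "payload": {
  "translation": [
    [0, 0, 0.06],
    [0, 0, 0.12],
    [0, 0, 0.18],
    [0, 0, 0.24],
    [0, 0, 0.24]
  ],
  "turn": [0, 0, 0, 0, 0],
  "hand": [1, 1, 1, 1, 1]
}}

```text
clock: 9.45
eef_pos: [0.6296, -0.0058, 0.0657]
tool_rot: [0.0, 1.0, -0.0, -0.0]
ft_force: [0.1, 0.3, -1.5]
grip_width: 0.0283
```

Call:
{"api": "arm_command", "payload": {
  "translation": [
    [0, 0, 0.05],
    [0, 0, 0.1],
    [0, 0, 0.1]
  ],
  "turn": [0, 0, 0],
  "hand": [1, 1, 1]
}}

```text
clock: 9.7
eef_pos: [0.6297, -0.0058, 0.0647]
tool_rot: [0.0, 1.0, 0.0, -0.0]
ft_force: [-0.1, -0.2, -1.9]
grip_width: 0.0284
```

Call:
{"api": "arm_command", "payload": {
  "translation": [
    [0, 0, 0.05],
    [0, 0, 0.1],
    [0, 0, 0.1]
  ],
  "turn": [0, 0, 0],
  "hand": [1, 1, 1]
}}

```text
clock: 9.95
eef_pos: [0.6298, -0.0058, 0.0639]
tool_rot: [0.0, 1.0, -0.0, 0.0]
ft_force: [-0.3, 1.0, -1.1]
grip_width: 0.0281
```

Call:
{"api": "arm_command", "payload": {
  "translation": [
    [0, 0, 0.03],
    [0, 0, 0.06],
    [0, 0, 0.06]
  ],
  "turn": [0, 0, 0],
  "hand": [1, 1, 1]
}}

```text
clock: 10.2
eef_pos: [0.6298, -0.0058, 0.0638]
tool_rot: [0.0, 1.0, 0.0, 0.0]
ft_force: [-1.8, -0.1, 2.5]
grip_width: 0.028
```

Call:
{"api": "arm_command", "payload": {
  "translation": [
    [0, 0, 0.03],
    [0, 0, 0.06],
    [0, 0, 0.06]
  ],
  "turn": [0, 0, 0],
  "hand": [1, 1, 1]
}}

```text
clock: 10.45
eef_pos: [0.6298, -0.0058, 0.0638]
tool_rot: [0.0, 1.0, -0.0, 0.0]
ft_force: [-2.7, 0.0, 5.9]
grip_width: 0.0281
```

Call:
{"api": "arm_command", "payload": {
  "translation": [
    [0, 0, -0.06],
    [0, 0, -0.06],
    [0, 0, -0.06],
    [0, 0, -0.06],
    [0, 0, -0.06]
  ],
  "turn": [0, 0, 0, 0, 0],
  "hand": [0.6, 0.5, 0.4, 0.3, 0.3]
}}

```text
clock: 10.87
eef_pos: [0.6297, -0.0057, 0.0629]
tool_rot: [0.0, 1.0, 0.0, -0.0]
ft_force: [-0.9, -0.5, -0.3]
grip_width: 0.06
```

Call:
{"api": "arm_command", "payload": {
  "translation": [
    [0, 0, -0.5],
    [0, 0, -1.5],
    [0, 0, -3.5],
    [0, 0, -6],
    [0, 0, -8]
  ],
  "turn": [0, 0, 0, 0, 0],
  "hand": [0.3, 0.3, 0.3, 0.3, 0.3]
}}

```text
clock: 11.28
eef_pos: [0.6302, -0.0058, 0.1457]
tool_rot: [0.0, 1.0, -0.0, 0.001]
ft_force: [0.7, 0.2, -0.1]
grip_width: 0.0596
```

```bash
python3 - <<'E'
from h import *
o=get_obs();print(o["clock"],o["eef_pos"],o["ft_force"])
im,D=camera("scene");P=cloud("scene",D)
m=(P[...,2]>.089)&(P[...,2]<.132)&(np.hypot(P[...,0]-.63,P[...,1]+.006)<.04)
q=P[m];print(m.sum(),np.median(q,0).round(4),q.min(0).round(3),q.max(0).round(3));t=q[q[:,2]>.122];print(len(t),t.mean(0) if len(t) else 0)
cv2.imwrite("pics/i.png",cv2.resize(im[100:250,250:400,::-1],None,fx=4,fy=4,interpolation=cv2.INTER_CUBIC))
E
```

```text
11.2833 [ 0.63017659 -0.00577586  0.14569259] [ 0.69557616  0.21126883 -0.13086809]
221 [ 0.6359 -0.0066  0.1153] [ 0.618 -0.022  0.089] [0.643 0.006 0.132]
47 [ 0.62917371 -0.00756088  0.12969882]
```

View pics/i.png

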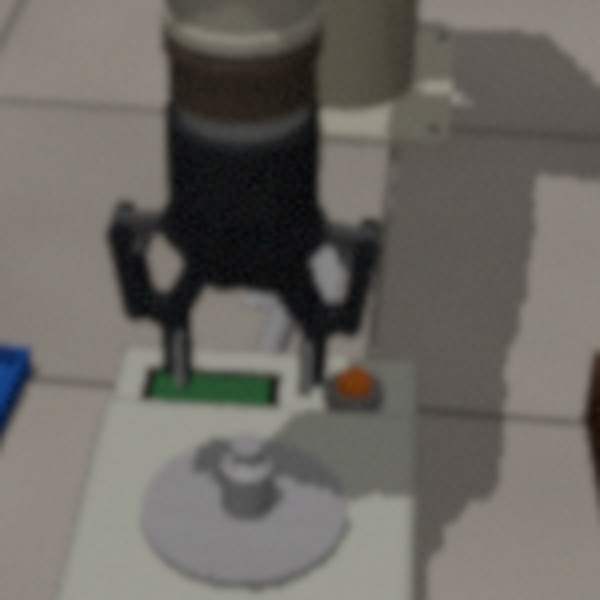

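Call:
{"api": "arm_command", "payload": {
  "translation": [
    [3.5, 1.3, 0],
    [7, 2.6, 0],
    [10.5, 3.9, 0],
    [13.9, 5.1, 0],
    [13.9, 5.1, 0]
  ],
  "turn": [0, 0, 0, 0, 0],
  "hand": [0.3, 0.5, 1, 1, 1]
}}

```text
clock: 11.75
eef_pos: [0.4821, 0.0465, 0.1423]
tool_rot: [-0.001, 1.0, 0.0, -0.005]
ft_force: [-0.6, -1.4, -0.1]
grip_width: 0.0117
```

Call:
{"api": "arm_command", "payload": {
  "translation": [
    [0, 0, 2],
    [0, 0, 4],
    [0, 0, 5.5],
    [0, 0, 6.5],
    [0, 0, 6.5]
  ],
  "turn": [0, 0, 0, 0, 0],
  "hand": [1, 1, 1, 1, 1]
}}

```text
clock: 12.17
eef_pos: [0.4894, 0.0452, 0.0767]
tool_rot: [0.0, 1.0, -0.0, -0.002]
ft_force: [-0.9, -0.2, -0.0]
grip_width: 0.0001
```

```bash
python3 - <<'E'
from h import *
tips(zmin=.077);o=get_obs();print(o["eef_pos"],o["ft_force"])
E
```

```text
eef [0.4903 0.0453 0.0778] w 0.00034723361876498403 tip z [0.106 0.107 0.107 0.108 0.109 0.11  0.11  0.111 0.111 0.111] R [0.499 0.04  0.118] L [0.497 0.052 0.118]
[0.49028353 0.04526065 0.0778159 ] [-0.28871668 -0.16119189 -0.65726558]
```

Call:
{"api": "arm_command", "payload": {
  "translation": [
    [0, 0, 1],
    [0, 0, 2],
    [0, 0, 2.7],
    [0, 0, 3.0],
    [0, 0, 3.0]
  ],
  "turn": [0, 0, 0, 0, 0],
  "hand": [1, 1, 1, 1, 1]
}}

```text
clock: 12.63
eef_pos: [0.4899, 0.0452, 0.0472]
tool_rot: [0.0, 1.0, -0.0, -0.001]
ft_force: [-0.1, 0.4, -0.3]
grip_width: -0.0002
```

Call:
{"api": "arm_command", "payload": {
  "translation": [
    [0, 0, 0.15],
    [0, 0, 0.3],
    [0, 0, 0.45],
    [0, 0, 0.6],
    [0, 0, 0.6]
  ],
  "turn": [0, 0, 0, 0, 0],
  "hand": [1, 1, 1, 1, 1]
}}

```text
clock: 13.05
eef_pos: [0.4911, 0.0454, 0.0426]
tool_rot: [0.0, 1.0, 0.0, 0.0]
ft_force: [-0.4, 0.1, 4.2]
grip_width: -0.0
```

Call:
{"api": "arm_command", "payload": {
  "translation": [
    [0, 0, 0.1],
    [0, 0, 0.2],
    [0, 0, 0.3],
    [0, 0, 0.4],
    [0, 0, 0.4]
  ],
  "turn": [0, 0, 0, 0, 0],
  "hand": [1, 1, 1, 1, 1]
}}

```text
clock: 13.47
eef_pos: [0.4912, 0.0454, 0.0408]
tool_rot: [0.0, 1.0, 0.0, 0.001]
ft_force: [-6.7, -0.8, 20.3]
grip_width: -0.0
```

Call:
{"api": "arm_command", "payload": {
  "translation": [
    [0, 0, 0.05],
    [0, 0, 0.1],
    [0, 0, 0.15],
    [0, 0, 0.15]
  ],
  "turn": [0, 0, 0, 0],
  "hand": [1, 1, 1, 1]
}}

```text
clock: 13.8
eef_pos: [0.4913, 0.0454, 0.0407]
tool_rot: [0.0, 1.0, 0.0, 0.002]
ft_force: [-10.6, -0.9, 30.2]
grip_width: 0.0
```

Call:
{"api": "arm_command", "payload": {
  "translation": [
    [0, 0, -0.7],
    [0, 0, -2.5],
    [0, 0, -5.5],
    [0, 0, -8.5],
    [0, 0, -11]
  ],
  "turn": [0, 0, 0, 0, 0],
  "hand": [1, 1, 1, 0.5, 0.3]
}}

```text
clock: 14.22
eef_pos: [0.4909, 0.0454, 0.1482]
tool_rot: [0.0, 1.0, 0.0, 0.0]
ft_force: [0.4, 0.6, 0.1]
grip_width: 0.0232
```

Call:
{"api": "arm_command", "payload": {
  "translation": [
    [-3.5, -1.3, 0],
    [-7, -2.6, 0],
    [-10.5, -3.9, 0],
    [-13.9, -5.1, 0],
    [-13.9, -5.1, 0]
  ],
  "turn": [0, 0, 0, 0, 0],
  "hand": [0.3, 0.3, 0.3, 0.3, 0.3]
}}

```text
clock: 14.63
eef_pos: [0.6349, -0.0082, 0.1435]
tool_rot: [0.002, 1.0, -0.0, 0.001]
ft_force: [-0.2, 0.6, -0.6]
grip_width: 0.0599
```

Call:
{"api": "arm_command", "payload": {
  "translation": [
    [0, 0, 0],
    [0, 0, 0],
    [0, 0, 0]
  ],
  "turn": [0, 0, 0],
  "hand": [0.3, 0.3, 0.3]
}}

```text
clock: 14.88
eef_pos: [0.6285, -0.0053, 0.1466]
tool_rot: [0.0, 1.0, 0.0, -0.001]
ft_force: [-1.2, -0.1, 1.0]
grip_width: 0.0599
```

```bash
python3 - <<'E'
from h import *
o=get_obs();print(o["clock"],o["eef_pos"],o["ft_force"])
im,D=camera("scene");P=cloud("scene",D)
m=(P[...,2]>.089)&(P[...,2]<.132)&(np.hypot(P[...,0]-.63,P[...,1]+.006)<.04)
q=P[m];print(m.sum(),np.median(q,0).round(4),q.min(0).round(3),q.max(0).round(3))
tips(zmin=.14)
E
```

```text
14.8833 [ 0.62848882 -0.00532764  0.14664736] [-1.15516825 -0.08128185  0.9921168 ]
220 [ 0.6361 -0.0067  0.1147] [ 0.617 -0.022  0.089] [0.644 0.006 0.132]
eef [ 0.6288 -0.0052  0.1474] w 0.05965999296655419 tip z [0.178 0.18  0.181 0.182 0.183 0.184 0.185 0.185 0.186 0.186] R [ 0.637 -0.041  0.192] L [0.636 0.03  0.193]
```

Call:
{"api": "arm_command", "payload": {
  "translation": [
    [-0.1, 0, 2.5],
    [-0.1, 0, 5],
    [-0.1, 0, 7],
    [-0.1, 0, 8.2],
    [-0.1, 0, 8.2]
  ],
  "turn": [0, 0, 0, 0, 0],
  "hand": [0.3, 0.3, 0.3, 0.3, 0.3]
}}

```text
clock: 15.4
eef_pos: [0.6275, -0.0052, 0.0621]
tool_rot: [0.0, 1.0, 0.0, -0.003]
ft_force: [-0.4, 0.2, -0.5]
grip_width: 0.0598
```

Call:
{"api": "arm_command", "payload": {
  "translation": [
    [0, 0, 0],
    [0, 0, 0],
    [0, 0, 0],
    [0, 0, 0],
    [0, 0, 0]
  ],
  "turn": [0, 0, 0, 0, 0],
  "hand": [0.45, 0.6, 0.7, 0.8, 1]
}}

```text
clock: 15.82
eef_pos: [0.632, -0.0057, 0.0671]
tool_rot: [0.0, 1.0, 0.0, 0.002]
ft_force: [-0.0, 0.6, 6.9]
grip_width: 0.0279
```

Call:
{"api": "arm_command", "payload": {
  "translation": [
    [0, 0, 0],
    [0, 0, 0],
    [0, 0, 0]
  ],
  "turn": [0, 0, 0],
  "hand": [1, 1, 1]
}}

```text
clock: 16.07
eef_pos: [0.632, -0.0057, 0.0671]
tool_rot: [0.0, 1.0, 0.0, 0.002]
ft_force: [-1.8, -0.2, 6.8]
grip_width: 0.028
```

Call:
{"api": "arm_command", "payload": {
  "translation": [
    [0, 0, -0.5],
    [0, 0, -1.5],
    [0, 0, -3.5],
    [0, 0, -5.5],
    [0, 0, -6]
  ],
  "turn": [0, 0, 0, 0, 0],
  "hand": [1, 1, 1, 1, 1]
}}

```text
clock: 16.48
eef_pos: [0.6327, -0.0058, 0.1287]
tool_rot: [0.0, 1.0, -0.0, 0.003]
ft_force: [1.4, 0.3, -1.6]
grip_width: 0.0284
```

Call:
{"api": "arm_command", "payload": {
  "translation": [
    [2, 1, 0],
    [5.5, 2.5, 0],
    [9, 4, 0],
    [12.5, 6, 0],
    [15, 8.5, 0]
  ],
  "turn": [0, 0, 0, 0, 0],
  "hand": [1, 1, 1, 1, 1]
}}

```text
clock: 16.9
eef_pos: [0.477, 0.0788, 0.124]
tool_rot: [0.001, 1.0, -0.0, -0.002]
ft_force: [-0.1, 0.7, -2.3]
grip_width: 0.0281
```

Call:
{"api": "arm_command", "payload": {
  "translation": [
    [0.3, 4, 0],
    [0.3, 8, 0],
    [0.3, 12, 0],
    [0.3, 15.5, 0],
    [0.3, 18.5, 0]
  ],
  "turn": [0, 0, 0, 0, 0],
  "hand": [1, 1, 1, 1, 1]
}}

```text
clock: 17.32
eef_pos: [0.4774, 0.2668, 0.1247]
tool_rot: [-0.0, 1.0, 0.0, 0.0]
ft_force: [0.8, -0.3, -2.4]
grip_width: 0.0275
```

Call:
{"api": "arm_command", "payload": {
  "translation": [
    [0, 1, 0],
    [0, 1.4, 0],
    [0, 1.4, 0],
    [0, 1.4, 0]
  ],
  "turn": [0, 0, 0, 0],
  "hand": [1, 1, 1, 1]
}}

```text
clock: 17.65
eef_pos: [0.4776, 0.2771, 0.1243]
tool_rot: [0.001, 1.0, -0.001, -0.0]
ft_force: [-1.3, -0.5, -2.1]
grip_width: 0.0283
```

```bash
python3 - <<'E'
from h import *
o=get_obs();print(o["clock"],o["eef_pos"],o["ft_force"],o["grip_width"])
im,D=camera("top");im2,D2=camera("scene")
a=cv2.resize(im[180:300,130:250,::-1],None,fx=3.3,fy=3.3,interpolation=cv2.INTER_CUBIC)
b=cv2.resize(im2[130:250,380:500,::-1],None,fx=3.3,fy=3.3,interpolation=cv2.INTER_CUBIC)
cv2.imwrite("pics/j.png",np.hstack([a,b]))
for Q,nm in((cloud("top",D),"top"),(cloud("scene",D2),"scene")):
    m=(Q[...,2]>.07)&(Q[...,2]<.17)&(abs(Q[...,0]-.56)<.04)&(abs(Q[...,1]-.28)<.09);q=Q[m]
    s=np.linalg.lstsq(np.c_[q[:,1]-.28,q[:,2]-.06,np.ones(len(q))],q[:,0],rcond=None)[0];print(nm,len(q),s.round(3))
E
```

```text
17.65 [0.47762655 0.27713659 0.12434457] [-1.32521494 -0.4644336  -2.05954519] 0.028313100561063412
top 647 [-0.102  0.212  0.542]
scene 1632 [-0.1    0.215  0.547]
```

View pics/j.png

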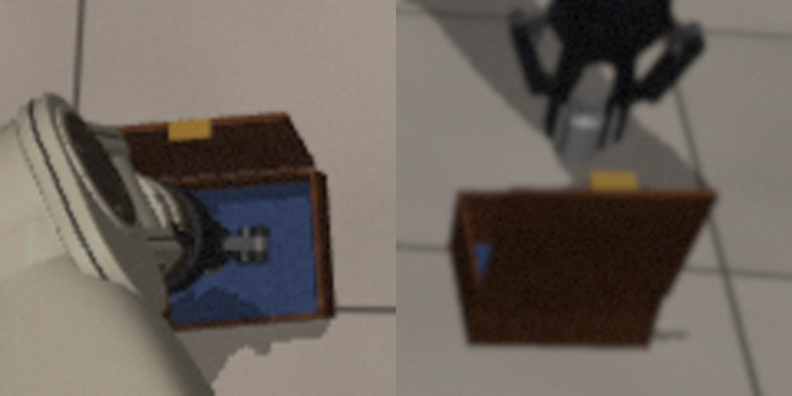

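Call:
{"api": "arm_command", "payload": {
  "translation": [
    [0, 0, 1],
    [0, 0, 3],
    [0, 0, 5.5],
    [0, 0, 7.5],
    [0, 0, 8]
  ],
  "turn": [-0.1, -0.1, -0.1, -0.1, -0.1],
  "hand": [1, 1, 1, 1, 1]
}}

```text
clock: 18.17
eef_pos: [0.4757, 0.2754, 0.0415]
tool_rot: [-0.048, 0.999, -0.002, -0.003]
ft_force: [-1.1, -0.6, -2.3]
grip_width: 0.028
```

Call:
{"api": "arm_command", "payload": {
  "translation": [
    [0, 0, 0.7],
    [0, 0, 1.4],
    [0, 0, 2.1],
    [0, 0, 2.8],
    [0, 0, 3.2]
  ],
  "turn": [0, 0, 0, 0, 0],
  "hand": [1, 1, 1, 1, 1]
}}

```text
clock: 18.58
eef_pos: [0.478, 0.2783, 0.0124]
tool_rot: [-0.05, 0.999, 0.0, 0.0]
ft_force: [-0.0, 0.3, -1.5]
grip_width: 0.0281
```

Call:
{"api": "arm_command", "payload": {
  "translation": [
    [0, 0, 0.2],
    [0, 0, 0.4],
    [0, 0, 0.6],
    [0, 0, 0.8],
    [0, 0, 0.8]
  ],
  "turn": [0, 0, 0, 0, 0],
  "hand": [1, 1, 1, 1, 1]
}}

```text
clock: 19.0
eef_pos: [0.4778, 0.2783, 0.0045]
tool_rot: [-0.05, 0.999, -0.0, -0.0]
ft_force: [0.5, 0.3, -1.1]
grip_width: 0.0277
```

Call:
{"api": "arm_command", "payload": {
  "translation": [
    [0, 0, 0.2],
    [0, 0, 0.4],
    [0, 0, 0.6],
    [0, 0, 0.8],
    [0, 0, 1.0]
  ],
  "turn": [0, 0, 0, 0, 0],
  "hand": [1, 1, 1, 1, 1]
}}

```text
clock: 19.42
eef_pos: [0.4779, 0.2783, -0.0055]
tool_rot: [-0.05, 0.999, -0.0, -0.0]
ft_force: [-0.2, -0.4, -1.3]
grip_width: 0.028
```

Call:
{"api": "arm_command", "payload": {
  "translation": [
    [0, 0, 0.06],
    [0, 0, 0.12],
    [0, 0, 0.18],
    [0, 0, 0.24],
    [0, 0, 0.24]
  ],
  "turn": [0, 0, 0, 0, 0],
  "hand": [1, 1, 1, 1, 1]
}}

```text
clock: 19.83
eef_pos: [0.4779, 0.2783, -0.0077]
tool_rot: [-0.05, 0.999, -0.0, -0.0]
ft_force: [-0.7, 0.1, -2.3]
grip_width: 0.0281
```

Call:
{"api": "arm_command", "payload": {
  "translation": [
    [0, 0, 0.05],
    [0, 0, 0.1],
    [0, 0, 0.1]
  ],
  "turn": [0, 0, 0],
  "hand": [1, 1, 1]
}}

```text
clock: 20.08
eef_pos: [0.4779, 0.2783, -0.0087]
tool_rot: [-0.05, 0.999, -0.0, -0.0]
ft_force: [0.2, -0.3, -1.8]
grip_width: 0.0279
```

Call:
{"api": "arm_command", "payload": {
  "translation": [
    [0, 0, 0.05],
    [0, 0, 0.1],
    [0, 0, 0.1]
  ],
  "turn": [0, 0, 0],
  "hand": [1, 1, 1]
}}

```text
clock: 20.33
eef_pos: [0.4778, 0.2783, -0.0098]
tool_rot: [-0.05, 0.999, -0.0, -0.0]
ft_force: [-0.1, 0.4, -2.2]
grip_width: 0.0279
```

Call:
{"api": "arm_command", "payload": {
  "translation": [
    [0, 0, 0.04],
    [0, 0, 0.08],
    [0, 0, 0.08]
  ],
  "turn": [0, 0, 0],
  "hand": [1, 1, 1]
}}

```text
clock: 20.58
eef_pos: [0.4779, 0.2783, -0.0099]
tool_rot: [-0.05, 0.999, 0.0, 0.0]
ft_force: [-1.4, -1.8, 3.5]
grip_width: 0.0282
```

Call:
{"api": "arm_command", "payload": {
  "translation": [
    [0, 0, -0.05],
    [0, 0, -0.05],
    [0, 0, -0.05],
    [0, 0, -0.05],
    [0, 0, -0.05]
  ],
  "turn": [0, 0, 0, 0, 0],
  "hand": [0.6, 0.5, 0.4, 0.4, 0.4]
}}

```text
clock: 21.0
eef_pos: [0.4781, 0.2784, -0.01]
tool_rot: [-0.05, 0.999, 0.0, 0.0]
ft_force: [-0.1, -0.4, 0.5]
grip_width: 0.0513
```

Call:
{"api": "arm_command", "payload": {
  "translation": [
    [0, 0, -0.5],
    [0, 0, -1.5],
    [0, 0, -4],
    [0, 0, -7],
    [0, 0, -11]
  ],
  "turn": [0, 0, 0, 0, 0],
  "hand": [0.4, 0.4, 0.4, 0.4, 0.4]
}}

```text
clock: 21.42
eef_pos: [0.4761, 0.2773, 0.0997]
tool_rot: [-0.05, 0.999, -0.001, -0.002]
ft_force: [1.5, 0.5, -0.8]
grip_width: 0.0515
```

Call:
{"api": "arm_command", "payload": {
  "translation": [
    [0, 0, -4],
    [0, 0, -8],
    [0, 0, -10],
    [0, 0, -10]
  ],
  "turn": [0, 0, 0, 0],
  "hand": [0.4, 0.6, 1, 1]
}}

```text
clock: 21.75
eef_pos: [0.4811, 0.2802, 0.2078]
tool_rot: [-0.05, 0.999, 0.003, 0.006]
ft_force: [1.4, -0.2, 0.2]
grip_width: 0.0154
```

```bash
python3 - <<'E'
from h import *
o=get_obs();print(o["clock"],o["eef_pos"],o["joint_pos"].round(2),o["ft_force"],o["grip_width"])
im,D=camera("top");P=cloud("top",D)
m=(P[...,2]>.02)&(P[...,2]<.058)&(np.hypot(P[...,0]-.478,P[...,1]-.278)<.035);q=P[m];print("in case",m.sum(),q.mean(0).round(3) if len(q) else 0, q.max(0).round(3) if len(q) else 0)
E
```

```text
21.75 [0.48110145 0.28021043 0.20781525] [0.53 0.34 0.15 1.36 0.   0.43] [ 1.37245223 -0.21577144  0.24758698] 0.015430651895319359
in case 104 [0.473 0.276 0.043] [0.487 0.292 0.057]
```

Call:
{"api": "arm_command", "payload": {
  "translation": [
    [-3, 0, 0],
    [-6.5, 0, 0],
    [-10, 0, 0],
    [-13, 0, 0],
    [-15, 0, 0]
  ],
  "turn": [0, 0, 0, 0, 0],
  "hand": [1, 1, 1, 1, 1]
}}

```text
clock: 22.22
eef_pos: [0.6287, 0.2926, 0.1976]
tool_rot: [-0.049, 0.999, -0.001, -0.001]
ft_force: [0.4, -1.4, -0.8]
grip_width: -0.0002
```

Call:
{"api": "arm_command", "payload": {
  "translation": [
    [0, 0, 0],
    [0, 0, 2],
    [0, 0, 4],
    [0, 0, 4]
  ],
  "turn": [0, 0, 0, 0],
  "hand": [1, 1, 1, 1]
}}

```text
clock: 22.55
eef_pos: [0.6235, 0.2917, 0.1538]
tool_rot: [-0.05, 0.999, -0.002, -0.005]
ft_force: [0.2, -0.5, -1.5]
grip_width: 0.0
```

```bash
python3 - <<'E'
from h import *
tips(zmin=.1);o=get_obs();print(o["clock"],o["ft_force"],o["joint_pos"].round(2))
im,D=camera("scene");Q=cloud("scene",D)
cv2.imwrite("pics/k.png",cv2.resize(im[80:280,360:510,::-1],None,fx=3.5,fy=3,interpolation=cv2.INTER_CUBIC))
E
```

```text
eef [0.6242 0.2921 0.1561] w -2.8711358859996457e-05 tip z [0.179 0.183 0.183 0.183 0.183 0.184 0.184 0.184 0.185 0.186] R [0.633 0.284 0.192] L [0.633 0.296 0.192]
22.6 [ 0.10485294 -1.07937013  0.80375463] [0.44 0.66 0.53 1.45 0.   0.34]
```

Call:
{"api": "arm_command", "payload": {
  "translation": [
    [0, 0, 1.5],
    [0, 0, 3],
    [0, 0, 3.9],
    [0, 0, 3.9]
  ],
  "turn": [0, 0, 0, 0],
  "hand": [1, 1, 1, 1]
}}

```text
clock: 22.98
eef_pos: [0.6259, 0.2928, 0.1197]
tool_rot: [-0.05, 0.999, -0.001, -0.001]
ft_force: [-1.0, 0.3, 0.7]
grip_width: -0.0
```

Call:
{"api": "arm_command", "payload": {
  "translation": [
    [1.5, 0, 0],
    [3, 0, 0],
    [4.5, 0, 0],
    [6, 0, 0],
    [7.4, 0, 0]
  ],
  "turn": [0, 0, 0, 0, 0],
  "hand": [1, 1, 1, 1, 1]
}}

```text
clock: 23.4
eef_pos: [0.5543, 0.2863, 0.1234]
tool_rot: [-0.05, 0.999, 0.001, 0.002]
ft_force: [2.1, 0.4, 2.1]
grip_width: 0.0002
```

Call:
{"api": "arm_command", "payload": {
  "translation": [
    [1.3, 0, 0],
    [2.6, 0, 0],
    [3.9, 0, 0],
    [5, 0, 0],
    [5, 0, 0]
  ],
  "turn": [0, 0, 0, 0, 0],
  "hand": [1, 1, 1, 1, 1]
}}

```text
clock: 23.82
eef_pos: [0.5028, 0.2812, 0.123]
tool_rot: [-0.05, 0.999, 0.0, 0.001]
ft_force: [-1.4, 0.2, 0.6]
grip_width: 0.0002
```

```bash
python3 - <<'E'
from h import *
o=get_obs();print(o["clock"],o["eef_pos"],o["ft_force"])
im,D=camera("scene");Q=cloud("scene",D)
m=(Q[...,2]>.068)&(Q[...,2]<.17)&(abs(Q[...,0]-.5)<.08)&(abs(Q[...,1]-.28)<.1)&(abs(Q[...,1]-.285)>.03);q=Q[m]
print(len(q),q.min(0).round(3),q.max(0).round(3))
s=np.linalg.lstsq(np.c_[q[:,1]-.28,q[:,2]-.06,np.ones(len(q))],q[:,0],rcond=None)[0];print(s.round(3))
E
```

```text
23.8167 [0.5027926  0.2811691  0.12303624] [-1.37548558  0.19482071  0.62230222]
1615 [0.474 0.205 0.068] [0.553 0.349 0.169]
[-0.102 -0.636  0.549]
```

Call:
{"api": "arm_command", "payload": {
  "translation": [
    [0.7, 0, 1.0],
    [1.4, 0, 2.0],
    [2.0, 0, 2.9],
    [2.7, 0, 3.8],
    [3.2, 0, 4.7]
  ],
  "turn": [0, 0, 0, 0, 0],
  "hand": [1, 1, 1, 1, 1]
}}

```text
clock: 24.28
eef_pos: [0.4731, 0.2783, 0.0748]
tool_rot: [-0.05, 0.999, 0.001, 0.001]
ft_force: [-0.2, 0.8, 1.7]
grip_width: -0.0002
```

Call:
{"api": "arm_command", "payload": {
  "translation": [
    [0.5, 0, 0.8],
    [0.9, 0, 1.6],
    [1.2, 0, 2.3],
    [1.5, 0, 2.9],
    [1.7, 0, 3.3]
  ],
  "turn": [0, 0, 0, 0, 0],
  "hand": [1, 1, 1, 1, 1]
}}

```text
clock: 24.7
eef_pos: [0.4555, 0.2761, 0.0412]
tool_rot: [-0.05, 0.999, -0.0, 0.001]
ft_force: [-4.2, -4.1, 31.9]
grip_width: 0.0002
```

Call:
{"api": "arm_command", "payload": {
  "translation": [
    [0, 0, 0.1],
    [0, 0, 0.2],
    [0, 0, 0.3],
    [0, 0, 0.4],
    [0, 0, 0.4]
  ],
  "turn": [0, 0, 0, 0, 0],
  "hand": [1, 1, 1, 1, 1]
}}

```text
clock: 25.12
eef_pos: [0.4556, 0.2762, 0.0413]
tool_rot: [-0.049, 0.999, 0.001, 0.001]
ft_force: [-7.8, -5.0, 27.7]
grip_width: -0.0003
```

Call:
{"api": "arm_command", "payload": {
  "translation": [
    [0, 0, -1],
    [0, 0, -4],
    [0, 0, -8],
    [0, 0, -12],
    [0, 0, -14]
  ],
  "turn": [0, 0, 0, 0, 0],
  "hand": [1, 1, 1, 1, 1]
}}

```text
clock: 25.53
eef_pos: [0.4567, 0.2771, 0.1819]
tool_rot: [-0.05, 0.999, 0.002, 0.003]
ft_force: [0.4, 1.2, -0.6]
grip_width: -0.0001
```

Call:
{"api": "arm_command", "payload": {
  "translation": [
    [4, 0, 0],
    [8, 0, 0],
    [11, 0, 0],
    [13, 0, 0],
    [13, 0, 0]
  ],
  "turn": [0, 0, 0, 0, 0],
  "hand": [1, 1, 1, 1, 1]
}}

```text
clock: 25.95
eef_pos: [0.3217, 0.262, 0.177]
tool_rot: [-0.051, 0.999, -0.0, -0.001]
ft_force: [-0.6, -0.5, -0.8]
grip_width: -0.0003
```

```bash
python3 - <<'E'
from h import *
o=get_obs();print(o["clock"],o["eef_pos"],o["ft_force"])
for cam in("scene","top"):
    im,D=camera(cam);Q=cloud(cam,D)
    m=(abs(Q[...,0]-.483)<.045)&(abs(Q[...,1]-.278)<.055)&(Q[...,2]<.13);q=Q[m]
    s=np.linalg.lstsq(np.c_[q[:,0]-.483,q[:,1]-.278,np.ones(len(q))],q[:,2],rcond=None)[0];print(cam,"lid plane",len(q),s.round(3))
    if cam=="scene":a=im
    else:b=im
cv2.imwrite("pics/z.png",np.hstack([cv2.resize(a[130:330,170:520,::-1],(400,229)),cv2.resize(b[120:320,140:490,::-1],(400,229))]))
E
```

```text
25.95 [0.32174577 0.26204511 0.17695602] [-0.62055904 -0.52377852 -0.83896609]
scene lid plane 993 [ 0.    -0.001  0.068]
top lid plane 1454 [-0.001  0.004  0.067]
```

View pics/z.png

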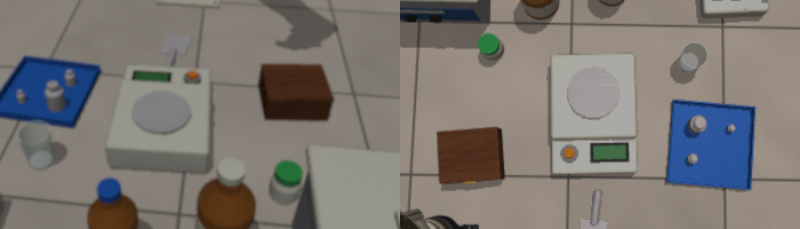

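```bash
python3 -c "
from workcell import *
print(job_done())"
```

```text
the job is handed in; nothing more can be done
None
```

The job is done and handed in at about 26 s. No verdict was reported. I stood the 200 g weight on the balance pan, let go, and pressed the orange key down. I then stood the weight in the case and shut the lid.

**Pan:** The weight stood upright about 2–3 mm off the pan centre in the picture. It was set down in steps of about 0.6 mm, with a contact force of about 6 N.

**Key:** It stopped hard at 30 N, well above the 5 N needed. From the finger position when the lid shut, the key top was at about 66 mm, which is fully down.

**Case:** The weight stood in the case before closing, with its top at about 52–57 mm. It touched down at about 4–6 N.

**Lid:** The fitted lid plane is level at 67–68 mm in both cameras, so it is shut flat. It met the case at about 32 N through the fingertips.

**Other things:** The last picture shows the other three weights, the beaker and the jar standing, apparently where they were. I judged this by eye only. The arm ended clear of everything.

**Disagreement:** The reported TCP height did not match the cameras. The fingers really were about 4 cm higher than reported. I used camera measurements and contact forces for heights instead, and the contacts on the pan, key, case and lid agreed with that to a few millimetres.

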